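# Pack the coasters and sauce dishes into the countertop organiser drawer

### The arm

A 6-joint arm with a two-finger parallel gripper is mounted at the origin on a cart in front of the work surface, level with it; the furniture and walls round the work are solid. World frame = base frame: x ahead of the robot, y to its left, z up, the work surface at z = 0. Lengths are in m, angles in rad, forces in N, time in s.
With the tool pointing down it reaches from about 0.25 to 0.775 m from the base axis. Payload 4 kg.
Tool frame: the origin (TCP) lies at the centre of the arm's flange, where the gripper is bolted on; the fingertips stand 199 mm ahead of it and the grasp point (between the pads) lies 180 mm ahead of it (robot.tcp_to_tips is the distance from the TCP to the fingertips, in m); z points along the fingers, y is the line along which they close (so a half turn about z gives the same grasp; the last joint's range is limited). The gripper opens to 94 mm and grips with 3 to 60 N. Pads are 16 mm wide; open, the fingers measure 119 mm over their backs; the gripper's body (75 mm by 177 mm) begins 78 mm behind the grasp point.
Start: joints at [-1.393, 0.087, 1.371, -0, 1.684, -0.103], TCP at [0.152, -0.528, 0.405] pointing down, gripper open.
Joint ranges: [-3.1, 3.1], [-0.76, 2.03], [0.27, 2.55], [-1.08, 4.22], [0.17, 2.65], [-2.57, 2.57]. Speed limits (rad/s): [2.79, 2.79, 3.14, 3.14, 3.14, 3.14].

### API

Orientations are given as [roll, pitch, yaw] about the fixed x, y, z axes, in that order (R = Rz(yaw) Ry(pitch) Rx(roll)).
In Python, from bench import telemetry, snapshot, ticket, robot gives the robot as it stands.
- The arm moves only by the tool apply_moves, never from a script. Its argument "moves" is a list that holds one entry, the list of rows, each a list of 5 numbers: the shift along the tool's x, y, z in units of 50 mm (1.0 is 50 mm), then the turn about the tool's z in units of 10 degrees (1.0 is 10 degrees), then the closure, from 0 (fully open) to 1 (shut). A call has 1 to 10 rows; each row is the pose to reach, as a shift and turn from the pose commanded when the call began, along the tool's axes at that moment; what a row does not reach only later rows make up. A row lasts 1/8 s, in which the tool goes at most 62.5 mm and 10.7 degrees, less where a joint would pass 70% of its speed; a pose out of reach is approached as far as the arm can. A call with a gripper value outside its range is refused whole. The fingers move at their own pace and stop on an object; the grip force is fixed at half the most. Time passes only in rows, so rows that repeat a pose let the fingers close. It gives the time, the measured TCP pose, the force, the opening and the grip force at its end, in the units of the state.
- telemetry.get_obs(): the state, without advancing time (a new reading comes with each control period).
- snapshot(name): name is "scene" or "top"; returns a dict with "image" (384x512x3 uint8, red, green, blue), "fovy" (degrees; the focal length in pixels is half the picture's height over the tangent of half this angle, whatever the lens; pixels are square), "cx", "cy" (the principal point, pixels), "R" (3x3) and "t" (3): a world point X has camera coordinates R X + t. Camera axes: x right, y down, z forward; pixel columns grow to the right and rows downward; lengths in m; the calibration is good to about 2 mm. A picture is of the moment at which its call begins. There is no depth.
- ticket.close_job(): hands the job in; it is judged then, once.
The state is a dict: "time": time; "joint_positions": joint angles; "qvel": joint speeds; "joint_torque": joint torques, N m; "tool_pos": TCP position; "ee_rot": TCP orientation; "wrist_force": force on the tool from outside, world axes, zero at the start; "wrist_torque": the same for the moment, N m; "width": finger opening in m; "finger_force": force on a finger pad.
Only numpy, scipy, OpenCV 4.12 (cv2) and the standard library are available. Lean on these libraries where they do the work, as an engineer would, in place of code of your own. Each camera call takes 0.05 s, during which the arm holds its last target. There are 200 camera calls.

### The job

Clear up after the buffet: pull the organiser's half-open drawer all the way out, put each of the two piles of coasters into a pocket of its own, lying flat, carrying each pile whole and tilting it in so that one end goes under the steel lip. Stand the sauce dish or dishes upright in the open bay beside the pockets, then push the drawer fully shut; leave the salt and pepper shakers where they stand.

Things in the scene. Friction and masses are not known exactly. Their poses are not given: they have to be found in the camera images.
- drawer (a joint): the organiser's drawer, m pulled out of the shell towards the robot: 0 shut, 0.145 fully open (stop). It slides stiffly (about 6 N) and stays where it is left
- organiser: fixed wooden shell, 150 deep (x) x 384 wide (y) x 65 mm high, on a wooden board whose top is 192 mm above the worktop; everything stands on this board (315 to 790 mm from the base in x, rim 10 mm high). Origin on the board, 66 mm behind the shell's open front, midway in y; the drawer comes out along its -x. Cupboards hang 610 mm over the worktop beyond world x = 0.60, a hood beyond x = 0.49, y = 0.30: keep lifts low
- drawer_tab (a point): middle of the top edge of the pull tab on the drawer's front, 60 mm over the board; axes as the organiser's. The tab is 50 wide (y) and 16 thick (x, +-8 mm), and rises 16 mm above the front, which is 44 mm high over the board, equally thick and 384 wide. Behind front and tab 33 mm or more are free for a finger down to the drawer's floor, 12 mm over the board
- pocket_left (a point): centre of the floor (12 mm over the board) of the drawer's left (+y) coaster pocket, inside 55 (x, +-27.5) x 92 mm (y, +-46); moves with the drawer, axes as the organiser's. Its -y end is a wall 38 mm high with a steel lip on top, 3 mm thick, 58 wide, that reaches 16 mm over the pocket to y = -30 mm; its +y end is a wall 28 mm high without lip (heights over this floor)
- pocket_right (a point): the same for the right (-y) pocket, 98 mm from the left one, but mirrored: here the lip is at the +y end (it reaches to y = +30 mm) and the plain 28 mm wall at the -y end. In both pockets the long sides have only corner guides, 26 high, 6 thick (y -46 to -22 and +22 to +46), between them open for fingers, 38 mm outwards to the drawer's front or back
- bay (a point): centre of the floor (12 mm over the board) of the bay at the drawer's right end: inside 132 (x, +-66) x 144 mm (y, +-72), walls 28 mm high at its two y ends, drawer front 32 mm at x = -66, back 16 mm at x = +66; takes two dishes side by side in y. Axes as the organiser's. With the drawer fully open the shell's front is at x = +79 mm; things up to 44 mm tall pass under its top
- cork1: cork-brown coaster, 50 (x) x 80 (y) x 10 mm, about 50 g, origin under its centre; number 1 from the bottom of the cork pile, the loose coasters lying flush on one another
- cork2: cork-brown coaster, 50 (x) x 80 (y) x 10 mm, about 50 g, origin under its centre; number 2 from the bottom of the cork pile, the loose coasters lying flush on one another
- cork3: cork-brown coaster, 50 (x) x 80 (y) x 10 mm, about 50 g, origin under its centre; number 3 from the bottom of the cork pile, the loose coasters lying flush on one another (absent in some starts)
- blue1: blue coaster, 50 (x) x 80 (y) x 10 mm, about 50 g, origin under its centre; number 1 from the bottom of the blue pile, the loose coasters lying flush on one another
- blue2: blue coaster, 50 (x) x 80 (y) x 10 mm, about 50 g, origin under its centre; number 2 from the bottom of the blue pile, the loose coasters lying flush on one another
- blue3: blue coaster, 50 (x) x 80 (y) x 10 mm, about 50 g, origin under its centre; number 3 from the bottom of the blue pile, the loose coasters lying flush on one another (absent in some starts)
- ramekin_red: small round black sauce dish with red inside, 63 across x 37 mm high (52 across the foot), origin under its centre (absent in some starts)
- ramekin_tan: small round black sauce dish with tan inside, 63 across x 37 mm high (52 across the foot), origin under its centre (absent in some starts)
- salt: white salt shaker with grey top, 43 across x 90 mm, bystander, origin under its centre; leave it
- pepper: brown pepper shaker with grey top, 43 across x 90 mm, bystander, origin under its centre; leave it
Not all that is in view belongs to the job. What is shaped like the ramekin_tan but blue is not meant.

How it is judged:
On the way, in this order (a step that is already met when the one before it is completed fails the run):
1. the drawer is pulled fully open (value of joint drawer above 0.137 m), for 0.2 s.
2. both piles lie in their pockets and the dishes stand in the bay, the drawer still open ((((x of cork1 in the frame of pocket_left between -0.008 and 0.008 m and y of cork1 in the frame of pocket_left between -0.0105 and 0.0105 m and z of cork1 in the frame of pocket_left between -0.004 and 0.026 m and angle between cork1's own z axis and vertical below 0.08 rad) and (x of cork2 in the frame of pocket_left between -0.008 and 0.008 m and y of cork2 in the frame of pocket_left between -0.0105 and 0.0105 m and z of cork2 in the frame of pocket_left between -0.004 and 0.026 m and angle between cork2's own z axis and vertical below 0.08 rad) and (x of cork3 in the frame of pocket_left between -0.008 and 0.008 m and y of cork3 in the frame of pocket_left between -0.0105 and 0.0105 m and z of cork3 in the frame of pocket_left between -0.004 and 0.026 m and angle between cork3's own z axis and vertical below 0.08 rad) and (x of blue1 in the frame of pocket_right between -0.008 and 0.008 m and y of blue1 in the frame of pocket_right between -0.0105 and 0.0105 m and z of blue1 in the frame of pocket_right between -0.004 and 0.026 m and angle between blue1's own z axis and vertical below 0.08 rad) and (x of blue2 in the frame of pocket_right between -0.008 and 0.008 m and y of blue2 in the frame of pocket_right between -0.0105 and 0.0105 m and z of blue2 in the frame of pocket_right between -0.004 and 0.026 m and angle between blue2's own z axis and vertical below 0.08 rad) and (x of blue3 in the frame of pocket_right between -0.008 and 0.008 m and y of blue3 in the frame of pocket_right between -0.0105 and 0.0105 m and z of blue3 in the frame of pocket_right between -0.004 and 0.026 m and angle between blue3's own z axis and vertical below 0.08 rad)) or ((x of cork1 in the frame of pocket_right between -0.008 and 0.008 m and y of cork1 in the frame of pocket_right between -0.0105 and 0.0105 m and z of cork1 in the frame of pocket_right between -0.004 and 0.026 m and angle between cork1's own z axis and vertical below 0.08 rad) and (x of cork2 in the frame of pocket_right between -0.008 and 0.008 m and y of cork2 in the frame of pocket_right between -0.0105 and 0.0105 m and z of cork2 in the frame of pocket_right between -0.004 and 0.026 m and angle between cork2's own z axis and vertical below 0.08 rad) and (x of cork3 in the frame of pocket_right between -0.008 and 0.008 m and y of cork3 in the frame of pocket_right between -0.0105 and 0.0105 m and z of cork3 in the frame of pocket_right between -0.004 and 0.026 m and angle between cork3's own z axis and vertical below 0.08 rad) and (x of blue1 in the frame of pocket_left between -0.008 and 0.008 m and y of blue1 in the frame of pocket_left between -0.0105 and 0.0105 m and z of blue1 in the frame of pocket_left between -0.004 and 0.026 m and angle between blue1's own z axis and vertical below 0.08 rad) and (x of blue2 in the frame of pocket_left between -0.008 and 0.008 m and y of blue2 in the frame of pocket_left between -0.0105 and 0.0105 m and z of blue2 in the frame of pocket_left between -0.004 and 0.026 m and angle between blue2's own z axis and vertical below 0.08 rad) and (x of blue3 in the frame of pocket_left between -0.008 and 0.008 m and y of blue3 in the frame of pocket_left between -0.0105 and 0.0105 m and z of blue3 in the frame of pocket_left between -0.004 and 0.026 m and angle between blue3's own z axis and vertical below 0.08 rad))) and x of ramekin_red in the frame of bay between -0.045 and 0.045 m and y of ramekin_red in the frame of bay between -0.048 and 0.048 m and z of ramekin_red in the frame of bay between -0.004 and 0.006 m and angle between each of ramekin_red, ramekin_tan's own z axis and vertical below 0.1 rad and x of ramekin_tan in the frame of bay between -0.045 and 0.045 m and y of ramekin_tan in the frame of bay between -0.048 and 0.048 m and z of ramekin_tan in the frame of bay between -0.004 and 0.006 m and value of joint drawer above 0.1 m), for 0.2 s.
At the end, for the whole second after the job is handed in: Drawer shut to within 8 mm; one pile in each pocket, every coaster flat (0.08 rad), its middle within 10 mm lengthwise and 8 mm sideways of the pocket's, at most 3 high; every dish that was out stands upright on the floor of the bay; all at rest ((((x of cork1 in the frame of pocket_left between -0.008 and 0.008 m and y of cork1 in the frame of pocket_left between -0.0105 and 0.0105 m and z of cork1 in the frame of pocket_left between -0.004 and 0.026 m and angle between cork1's own z axis and vertical below 0.08 rad) and (x of cork2 in the frame of pocket_left between -0.008 and 0.008 m and y of cork2 in the frame of pocket_left between -0.0105 and 0.0105 m and z of cork2 in the frame of pocket_left between -0.004 and 0.026 m and angle between cork2's own z axis and vertical below 0.08 rad) and (x of cork3 in the frame of pocket_left between -0.008 and 0.008 m and y of cork3 in the frame of pocket_left between -0.0105 and 0.0105 m and z of cork3 in the frame of pocket_left between -0.004 and 0.026 m and angle between cork3's own z axis and vertical below 0.08 rad) and (x of blue1 in the frame of pocket_right between -0.008 and 0.008 m and y of blue1 in the frame of pocket_right between -0.0105 and 0.0105 m and z of blue1 in the frame of pocket_right between -0.004 and 0.026 m and angle between blue1's own z axis and vertical below 0.08 rad) and (x of blue2 in the frame of pocket_right between -0.008 and 0.008 m and y of blue2 in the frame of pocket_right between -0.0105 and 0.0105 m and z of blue2 in the frame of pocket_right between -0.004 and 0.026 m and angle between blue2's own z axis and vertical below 0.08 rad) and (x of blue3 in the frame of pocket_right between -0.008 and 0.008 m and y of blue3 in the frame of pocket_right between -0.0105 and 0.0105 m and z of blue3 in the frame of pocket_right between -0.004 and 0.026 m and angle between blue3's own z axis and vertical below 0.08 rad)) or ((x of cork1 in the frame of pocket_right between -0.008 and 0.008 m and y of cork1 in the frame of pocket_right between -0.0105 and 0.0105 m and z of cork1 in the frame of pocket_right between -0.004 and 0.026 m and angle between cork1's own z axis and vertical below 0.08 rad) and (x of cork2 in the frame of pocket_right between -0.008 and 0.008 m and y of cork2 in the frame of pocket_right between -0.0105 and 0.0105 m and z of cork2 in the frame of pocket_right between -0.004 and 0.026 m and angle between cork2's own z axis and vertical below 0.08 rad) and (x of cork3 in the frame of pocket_right between -0.008 and 0.008 m and y of cork3 in the frame of pocket_right between -0.0105 and 0.0105 m and z of cork3 in the frame of pocket_right between -0.004 and 0.026 m and angle between cork3's own z axis and vertical below 0.08 rad) and (x of blue1 in the frame of pocket_left between -0.008 and 0.008 m and y of blue1 in the frame of pocket_left between -0.0105 and 0.0105 m and z of blue1 in the frame of pocket_left between -0.004 and 0.026 m and angle between blue1's own z axis and vertical below 0.08 rad) and (x of blue2 in the frame of pocket_left between -0.008 and 0.008 m and y of blue2 in the frame of pocket_left between -0.0105 and 0.0105 m and z of blue2 in the frame of pocket_left between -0.004 and 0.026 m and angle between blue2's own z axis and vertical below 0.08 rad) and (x of blue3 in the frame of pocket_left between -0.008 and 0.008 m and y of blue3 in the frame of pocket_left between -0.0105 and 0.0105 m and z of blue3 in the frame of pocket_left between -0.004 and 0.026 m and angle between blue3's own z axis and vertical below 0.08 rad))) and x of ramekin_red in the frame of bay between -0.045 and 0.045 m and y of ramekin_red in the frame of bay between -0.048 and 0.048 m and z of ramekin_red in the frame of bay between -0.004 and 0.006 m and angle between each of ramekin_red, ramekin_tan's own z axis and vertical below 0.1 rad and x of ramekin_tan in the frame of bay between -0.045 and 0.045 m and y of ramekin_tan in the frame of bay between -0.048 and 0.048 m and z of ramekin_tan in the frame of bay between -0.004 and 0.006 m and linear speed of each of cork1, cork2, cork3, blue1, blue2, blue3, ramekin_red, ramekin_tan below 0.02 m/s and value of joint drawer below 0.008 m); the robot touches nothing.
It fails at once if a shaker is moved by more than 30 mm or tipped (distance of any of salt, pepper from where it was at the start of the episode above 0.03 m or angle between any of salt, pepper's own z axis and vertical above 0.5 rad).
It fails at once if a pile of coasters is split up (a coaster more than 50 mm from the one below it) (distance between cork1 and cork2 above 0.05 m or distance between cork2 and cork3 above 0.05 m or distance between blue1 and blue2 above 0.05 m or distance between blue2 and blue3 above 0.05 m).
Of ramekin_red, ramekin_tan only 1 to 2 are there at a start; the rules pass over those that are not, and their reading is None.
Of cork3, blue3 only 1 to 2 are there at a start; the rules pass over those that are not, and their reading is None.
At some moment in a run one of ramekin_red, ramekin_tan may be knocked a few centimetres aside while the robot is not near it.
It also fails if it takes over 192 s, if anything falls off the work surface, if the arm or the gripper's body presses on something with over 40 N, if the wrist force passes 120 N, or if a joint passes its speed limit or range.

## Working session

There is one attempt and no reset: what is moved stays moved. The work goes in short steps, Python scripts to look and compute and a tool call to move; the robot and the scene stay as the last step left them, time stands still between calls to the robot, and variables do not carry over. Pictures are saved under pics/ and viewed, at most 14 in all, crops included, and the job is handed in when it is done.

Besides the shell and the picture viewer there is one more tool, called after "Emit:" as name(argument=value, ...), one argument or row to a line, values as JSON. apply_moves: Moves the arm, as the interface text tells. Its arguments: {"type":"object","properties":{"moves":{"type":"array","items":{"type":"array","items":{"type":"array","items":{"type":"number"}}}}},"required":["moves"]}

```bash
ls; mkdir -p pics; cat > h.py <<'E'
import numpy as np, cv2
from bench import telemetry, snapshot, ticket, robot
def ray(s,u,v,z):
    f=192/np.tan(np.radians(s["fovy"])/2)
    R=np.array(s["R"]);t=np.array(s["t"])
    d=R.T@np.array([(u-s["cx"])/f,(v-s["cy"])/f,1]);c=-R.T@t
    return c+d*(z-c[2])/d[2]
def proj(s,X):
    f=192/np.tan(np.radians(s["fovy"])/2)
    p=np.array(s["R"])@np.array(X)+np.array(s["t"])
    return f*p[0]/p[2]+s["cx"],f*p[1]/p[2]+s["cy"]
def snap(n,name):
    s=snapshot(n);cv2.imwrite(f"pics/{name}.png",cv2.resize(s["image"][:,:,::-1],None,fx=1.5,fy=1.5,interpolation=cv2.INTER_CUBIC));return s
def obs():
    o=telemetry.get_obs();print({k:np.round(o[k],4).tolist() for k in ("time","tool_pos","ee_rot","wrist_force","width","finger_force","joint_positions")})
E
python3 - <<'E'
from h import *
for n in("scene","top"):
    s=snap(n,n+"0");print(n,s["fovy"],s["cx"],s["cy"],np.round(s["R"],3).tolist(),np.round(-np.array(s["R"]).T@s["t"],3))
    import pickle;pickle.dump(s,open(n+"0.pkl","wb"))
obs()
E
```

```text
pics
scene 52.864391146972935 255.8618831777013 199.30714817514612 [[0.86, -0.51, -0.011], [-0.389, -0.643, -0.659], [0.329, 0.571, -0.752]] [ 0.101 -0.739  1.209]
top 45.69074292005701 251.8968652056161 189.6449517319797 [[0.026, -1.0, -0.002], [-0.98, -0.025, -0.197], [0.196, 0.007, -0.981]] [0.25  0.04  1.627]
{'time': 0.1, 'tool_pos': [0.1524, -0.5284, 0.4036], 'ee_rot': [-3.1397, -0.0002, 0.2808], 'wrist_force': [-0.5135, -0.1687, -0.3546], 'width': 0.0939, 'finger_force': 0.0, 'joint_positions': [-1.3931, 0.0879, 1.3721, -0.0, 1.6836, -0.1031]}
```

View pics/top0.png

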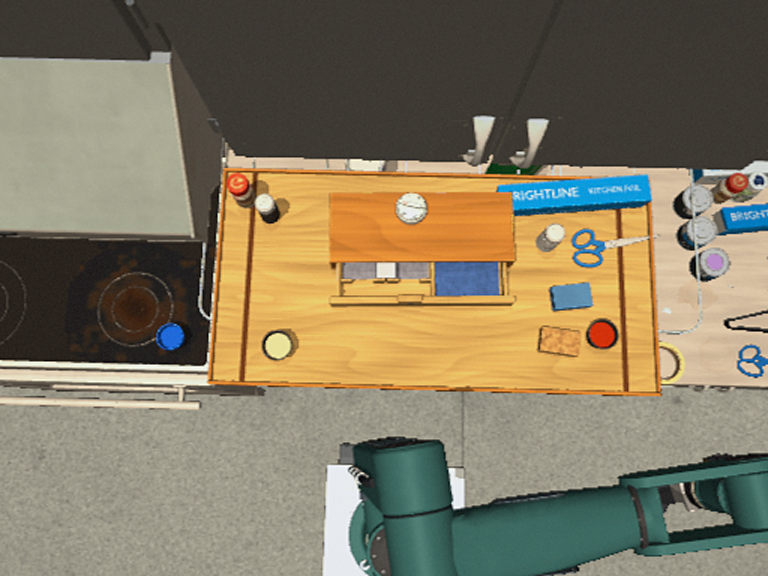

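View pics/scene0.png

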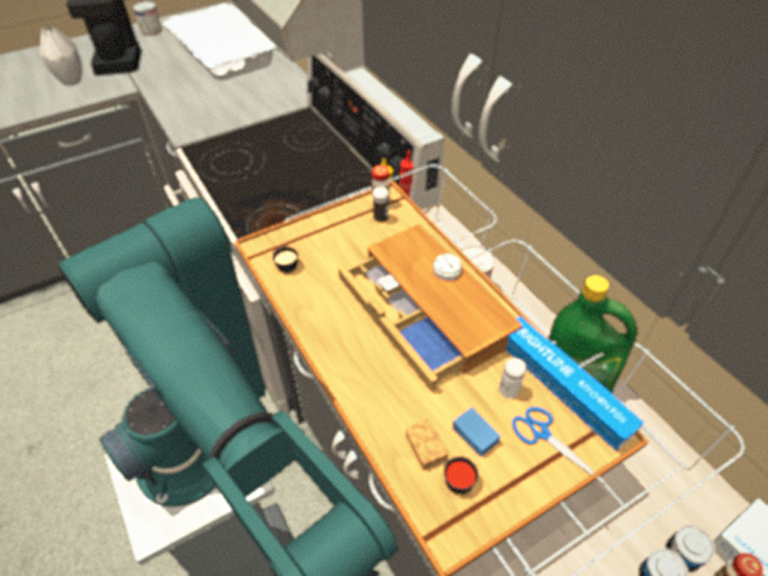

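The top picture shows the cork pile at (559,341), the blue pile at (571,296), the red dish at (601,334), the tan dish at (278,345) and the drawer tab at about (410,298). In the scene picture the piles are at (427,443) and (476,431).

```bash
cat > m.py <<'E'
from h import *
import pickle
T=pickle.load(open("top0.pkl","rb"));S=pickle.load(open("scene0.pkl","rb"))
def blob(s,box,f,name):
    x0,y0,x1,y1=[int(b/1.5) for b in box]
    hsv=cv2.cvtColor(s["image"],cv2.COLOR_RGB2HSV)
    m=np.zeros(hsv.shape[:2],np.uint8);m[y0:y1,x0:x1]=f(hsv)[y0:y1,x0:x1]*255
    c=max(cv2.findContours(m,0,1)[0],key=cv2.contourArea)
    r=cv2.minAreaRect(c);M=cv2.moments(c)
    return r,(M["m10"]/M["m00"],M["m01"]/M["m00"]),cv2.contourArea(c),c
def tri(a,b):
    A=[];B=[]
    for s,p in((T,a),(S,b)):
        c=ray(s,*p,0);c2=ray(s,*p,.3);d=(c2-c)/np.linalg.norm(c2-c);P=np.eye(3)-np.outer(d,d);A.append(P);B.append(P@c)
    return np.linalg.solve(sum(A),sum(B))
H=lambda a,b,smin,vmin,vmax=256:(lambda h:(h[...,0]>=a)&(h[...,0]<=b)&(h[...,1]>=smin)&(h[...,2]>=vmin)&(h[...,2]<vmax))
for n,bt,bs,f in(("blue",(540,278,600,315),(445,400,505,460),H(95,115,90,40)),
              ("red",(580,312,625,358),(440,450,485,500),lambda h:((h[...,0]<6)|(h[...,0]>174))&(h[...,1]>180)&(h[...,2]>110)),
              ("tan",(258,325,298,365),(270,245,302,275),H(20,35,60,130))):
    rt,ct,at,_=blob(T,bt,f,n);rs,cs,as_,_=blob(S,bs,f,n)
    print(n,"top",np.round(ct,1),at,np.round(rt[1],1),round(rt[2],1),"tri",np.round(tri(ct,cs),4),"at z.222",np.round(ray(T,*ct,.222),4))
    b=cv2.boxPoints(rt);print(np.round([ray(T,*p,.222)[:2] for p in b],3).tolist())
for u,v,n in((410,297,"tab"),(330,193,"A"),(514,193,"B"),(330,262,"shellL"),(515,263,"shellR")):
    print(n,np.round(ray(T,u/1.5,v/1.5,.192+(.06 if n=="tab" else .065)),4))
s=T["image"][::1];cv2.imwrite("pics/t0.png",np.hstack([cv2.resize(T["image"][120:210,215:350,::-1],None,fx=5.9,fy=5.9,interpolation=cv2.INTER_CUBIC)]))
cv2.imwrite("pics/s0.png",cv2.resize(S["image"][255:345,260:380,::-1],None,fx=6,fy=6,interpolation=cv2.INTER_CUBIC))
E
python3 m.py
```

```text
blue top [380.4 197.5] 369.0 [15.7 26.3] 83.7 tri [ 0.5199 -0.3573  0.2053] at z.222 [ 0.5167 -0.3526  0.222 ]
[[0.536, -0.31], [0.547, -0.392], [0.498, -0.395], [0.486, -0.314]]
red top [406.2 220.8] 17.0 [13.5  6.9] 69.4 tri [ 0.4382 -0.4235  0.2375] at z.222 [ 0.4453 -0.4306  0.222 ]
[[0.455, -0.412], [0.464, -0.433], [0.425, -0.446], [0.417, -0.426]]
tan top [184.9 230.1] 206.5 [16. 16.] 90.0 tri [0.3988 0.2543 0.2188] at z.222 [0.3986 0.2538 0.222 ]
[[0.423, 0.28], [0.424, 0.23], [0.375, 0.228], [0.374, 0.277]]
tab [ 0.501  -0.0163  0.252 ]
A [0.7177 0.1556 0.257 ]
B [ 0.7275 -0.2306  0.257 ]
shellL [0.569  0.1497 0.257 ]
shellR [ 0.5767 -0.2307  0.257 ]
```

View pics/t0.png

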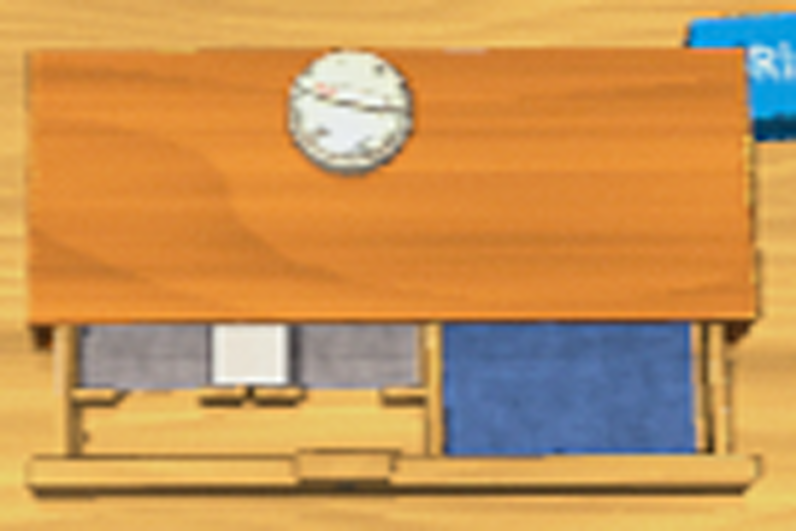

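View pics/s0.png

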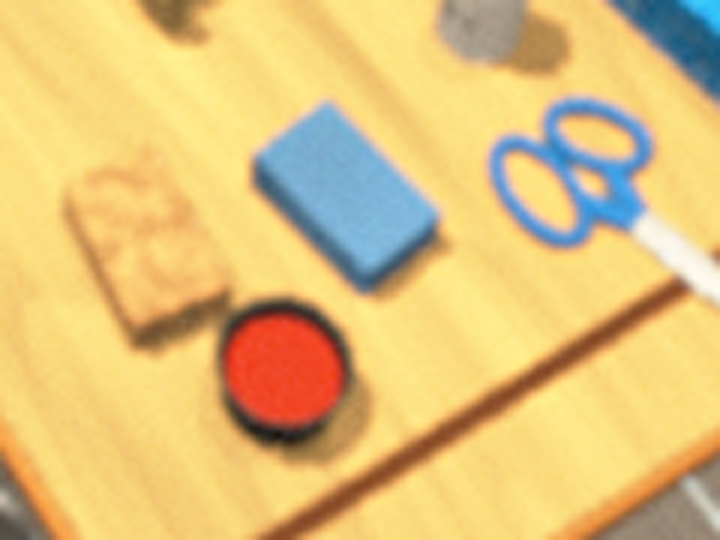

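The crop shows the drawer half out: its tab is at crop pixel (345,460), the lip plate at (251,354) and the blue bay at (569,390). The scene crop shows the blue pile as two or three coasters, the cork pile turned a little, and the red dish just beside the cork pile. First move: lift and go to the tab.

```bash
cat >> h.py <<'E'
def to(*targets):
    "targets (x,y,ztip,yaw) of the tool axis; prints units from the present pose"
    o=telemetry.get_obs();p=np.array(o["tool_pos"]);y0=o["ee_rot"][2]
    R=np.array([[np.cos(y0),np.sin(y0),0],[np.sin(y0),-np.cos(y0),0],[0,0,-1]])
    print("now",round(o["time"],2),np.round(p,4),"tipz",round(p[2]-.199,4),"yaw",round(y0,4),"w",round(o["width"],4))
    for x,y,z,w in targets:
        d=R.T@(np.array([x,y,z+.199])-p)/.05;a=(w-y0+np.pi)%(2*np.pi)-np.pi
        print((x,y,z,w),"->",np.round(d,3).tolist(),round(-np.degrees(a)/10,3))
E
python3 - <<'E'
from m import *
for u,v,n,z in((251,354,"lip",.245),(443,400,"bay+",.204),(695,400,"bay-",.204),(28,470,"frontL",.236),(757,470,"frontR",.236),(345,459,"tab",.252)):
    print(n,np.round(ray(T,215+u/5.9,120+v/5.9,z),4))
to((.1524,-.5284,.31,.28),(.501,-.016,.31,1.59),(.501,-.016,.225,1.59))
E
```

```text
blue top [380.4 197.5] 369.0 [15.7 26.3] 83.7 tri [ 0.5199 -0.3573  0.2053] at z.222 [ 0.5167 -0.3526  0.222 ]
[[0.536, -0.31], [0.547, -0.392], [0.498, -0.395], [0.486, -0.314]]
red top [406.2 220.8] 17.0 [13.5  6.9] 69.4 tri [ 0.4382 -0.4235  0.2375] at z.222 [ 0.4453 -0.4306  0.222 ]
[[0.455, -0.412], [0.464, -0.433], [0.425, -0.446], [0.417, -0.426]]
tan top [184.9 230.1] 206.5 [16. 16.] 90.0 tri [0.3988 0.2543 0.2188] at z.222 [0.3986 0.2538 0.222 ]
[[0.423, 0.28], [0.424, 0.23], [0.375, 0.228], [0.374, 0.277]]
tab [ 0.501  -0.0163  0.252 ]
A [0.7177 0.1556 0.257 ]
B [ 0.7275 -0.2306  0.257 ]
shellL [0.569  0.1497 0.257 ]
shellR [ 0.5767 -0.2307  0.257 ]
lip [0.5578 0.0334 0.245 ]
bay+ [ 0.5441 -0.0711  0.204 ]
bay- [ 0.5477 -0.2071  0.204 ]
frontL [0.4944 0.149  0.236 ]
frontR [ 0.5043 -0.2337  0.236 ]
tab [ 0.5016 -0.0167  0.252 ]
now 0.1 [ 0.1524 -0.5284  0.4036] tipz 0.2046 yaw 0.2808 w 0.0939
(0.1524, -0.5284, 0.31, 0.28) -> [-0.0, 0.0, -2.107] 0.005
(0.501, -0.016, 0.31, 1.59) -> [9.539, -7.914, -2.107] -7.501
(0.501, -0.016, 0.225, 1.59) -> [9.539, -7.914, -0.407] -7.501
```

Emit:
apply_moves(
  moves=[
    [[0, 0, -1.2, 0, 0.574], [0, 0, -2.1, 0, 0.574], [1, -0.8, -2.1, -1, 0.574], [1.9, -1.6, -2.1, -2, 0.574], [2.8, -2.4, -2.1, -3, 0.574], [3.7, -3.1, -2.1, -4, 0.574], [4.6, -3.9, -2.1, -5, 0.574], [5.5, -4.6, -2.1, -6, 0.574], [6.4, -5.4, -2.1, -7, 0.574], [7.3, -6.1, -2.1, -7.5, 0.574]],
  ],
)

```text
time: 1.35
tool_pos: [0.4191, -0.1323, 0.5094]
ee_rot: [-3.142, 0.0, 1.593]
wrist_force: [1.0, -1.1, 0.3]
width: 0.0401
finger_force: 0.0
```

```bash
python3 - <<'E'
from h import *
to((.501,-.016,.31,1.593),(.501,-.016,.225,1.593))
E
```

```text
now 1.35 [ 0.4191 -0.1323  0.5094] tipz 0.3104 yaw 1.5933 w 0.0401
(0.501, -0.016, 0.31, 1.593) -> [2.289, 1.689, 0.008] 0.002
(0.501, -0.016, 0.225, 1.593) -> [2.289, 1.689, 1.708] 0.002
```

Emit:
apply_moves(
  moves=[
    [[1, 0.8, 0, 0, 0.574], [2, 1.5, 0, 0, 0.574], [2.29, 1.69, 0, 0, 0.574], [2.29, 1.69, 0, 0, 0.574], [2.29, 1.69, 0.9, 0, 0.574], [2.29, 1.69, 1.4, 0, 0.574], [2.29, 1.69, 1.7, 0, 0.574], [2.29, 1.69, 1.7, 0, 0.574], [2.29, 1.69, 1.7, 0, 0.95], [2.29, 1.69, 1.7, 0, 0.95]],
  ],
)

```text
time: 2.6
tool_pos: [0.501, -0.0184, 0.4262]
ee_rot: [3.139, 0.001, 1.59]
wrist_force: [0.3, 0.7, -0.2]
width: 0.0235
finger_force: 0.0
```

Emit:
apply_moves(
  moves=[
    [[0, 0, 0, 0, 0.95], [0, 0, 0, 0, 0.95], [0, 0, 0, 0, 0.95]],
  ],
)

```text
time: 2.98
tool_pos: [0.5001, -0.0182, 0.4261]
ee_rot: [-3.14, 0.001, 1.59]
wrist_force: [-5.3, -1.7, 3.9]
width: 0.0156
finger_force: 30.0
```

Emit:
apply_moves(
  moves=[
    [[0, -0.2, 0, 0, 0.95], [0, -0.4, 0, 0, 0.95], [0, -0.6, 0, 0, 0.95], [0, -0.8, 0, 0, 0.95], [0, -1, 0, 0, 0.95], [0, -1.2, 0, 0, 0.95], [0, -1.4, 0, 0, 0.95], [0, -1.55, 0, 0, 0.95], [0, -1.65, 0, 0, 0.95], [0, -1.7, 0, 0, 0.95]],
  ],
)

```text
time: 4.22
tool_pos: [0.418, -0.0204, 0.426]
ee_rot: [3.128, 0.003, 1.59]
wrist_force: [17.9, -3.3, -4.6]
width: 0.0161
finger_force: 30.2
```

Emit:
apply_moves(
  moves=[
    [[0, -0.05, 0, 0, 0.95], [0, -0.1, 0, 0, 0.95]],
  ],
)

```text
time: 4.47
tool_pos: [0.4158, -0.0205, 0.4259]
ee_rot: [3.116, 0.003, 1.59]
wrist_force: [31.6, -4.0, -11.1]
width: 0.0158
finger_force: 30.4
```

Emit:
apply_moves(
  moves=[
    [[0, 0.08, 0, 0, 0.95], [0, 0.08, 0, 0, 0.95], [0, 0.08, 0, 0, 0.574], [0, 0.08, 0, 0, 0.574], [0, 0.08, 0, 0, 0.574], [0, 0.08, -0.8, 0, 0.3], [0, 0.08, -1.7, 0, 0], [-0.8, -0.3, -2, 0, 0], [-1.8, -0.3, -2, 0, 0], [-2.8, -0.3, -2, 0, 0]],
  ],
)

```text
time: 5.72
tool_pos: [0.398, -0.161, 0.5254]
ee_rot: [3.14, 0.001, 1.591]
wrist_force: [0.9, 0.2, -0.0]
width: 0.0861
finger_force: 0.0
```

```bash
python3 - <<'E'
from h import *
import pickle
obs()
for n in("top","scene"):
    s=snap(n,n+"1");pickle.dump(s,open(n+"1.pkl","wb"))
    I=s["image"][:,:,::-1]
    c=I[165:265,330:430] if n=="top" else I[150:250,210:320]
    cv2.imwrite(f"pics/{n}1c.png",cv2.resize(c,None,fx=5.5,fy=5.5,interpolation=cv2.INTER_CUBIC))
T=pickle.load(open("top1.pkl","rb"))["image"][:,:,::-1]
cv2.imwrite("pics/t1.png",np.hstack([cv2.resize(T[165:265,330:430],None,fx=4,fy=4,interpolation=cv2.INTER_CUBIC),cv2.resize(T[150:250,215:315],None,fx=4,fy=4,interpolation=cv2.INTER_CUBIC)]))
E
```

```text
{'time': 5.725, 'tool_pos': [0.398, -0.161, 0.5254], 'ee_rot': [3.1401, 0.0006, 1.5908], 'wrist_force': [0.9357, 0.2126, -0.0176], 'width': 0.0861, 'finger_force': 0.0, 'joint_positions': [-0.5168, -0.1743, 1.3848, 0.0002, 1.9295, -0.5367]}
```

View pics/t1.png

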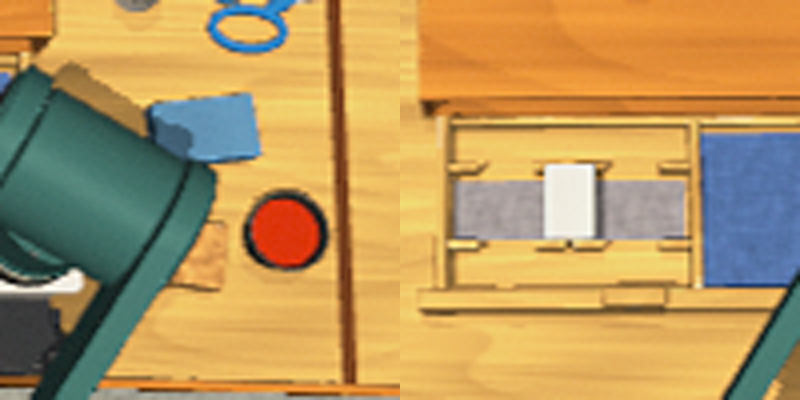

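The left half shows the blue pile at (205,130) and the red dish at (286,230), with the cork pile partly hidden by the arm. The right half shows the drawer fully out: lip plate at (570,202), pocket floors between about x=452 and 687.

```bash
python3 - <<'E' | tail -30
from h import *
import pickle
T0=pickle.load(open("top0.pkl","rb"));S0=pickle.load(open("scene0.pkl","rb"));T1=pickle.load(open("top1.pkl","rb"))
c=lambda s,a,b,x,y,k:cv2.resize(s["image"][b:b+y,a:a+x,::-1],None,fx=k,fy=k,interpolation=cv2.INTER_LANCZOS4)
cv2.imwrite("pics/p1.png",np.hstack([c(T0,350,180,50,65,8),c(S0,265,265,50,65,8)]))
for u,v,n,z in((570.5,202,"lip",.245),(452,210,"floorL",.204),(687,210,"floorR",.204),(570,169,"guideback",.23),(637,294,"tab",.252),(468,245,"gFL",.23),(468,168,"gBL",.23),(673,245,"gFR",.23),(673,168,"gBR",.23)):
    print(n,np.round(ray(T1,215+(u-400)/4,150+v/4,z),4))
E
```

```text
lip [0.4932 0.0316 0.245 ]
floorL [0.4915 0.125  0.204 ]
floorR [ 0.4964 -0.061   0.204 ]
guideback [0.5219 0.0325 0.23  ]
tab [ 0.4225 -0.0204  0.252 ]
gFL [0.46   0.1101 0.23  ]
gBL [0.5207 0.1122 0.23  ]
gFR [ 0.4641 -0.0486  0.23  ]
gBR [ 0.5248 -0.0478  0.23  ]
```

View pics/p1.png

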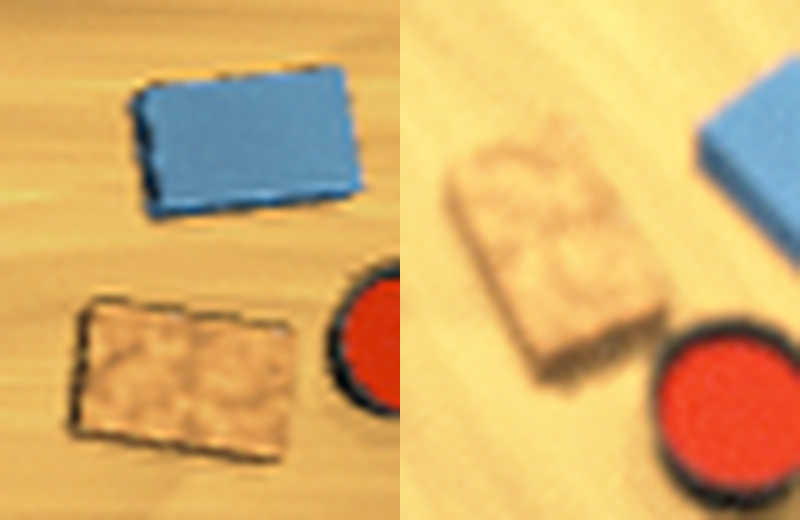

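The left half shows the blue pile's top face centred at crop (253,138), yaw about +0.138, and the cork top face centred at (187,381), yaw about -0.11. The drawer's pocket dividers match the sizes given.

```bash
python3 - <<'E'
from h import *
import pickle
T0=pickle.load(open("top0.pkl","rb"))
for n,u,v in(("blue",253,138),("cork",187,381)):
    print(n,[np.round(ray(T0,350+u/8,180+v/8,z),4).tolist() for z in(.212,.222)])
def edge(p,q,z):
    a,b=[ray(T0,350+u/8,180+v/8,z) for u,v in(p,q)];return round(np.linalg.norm(a-b),4)
print("blue len",edge((148,88),(343,66),.217),"wid",edge((343,66),(362,190),.217),"cork",edge((92,305),(293,330),.217),edge((293,330),(283,460),.217))
x,y,_=ray(T0,350+187/8,180+381/8,.217)
gx,gy=x-.008*np.sin(.11),y-.008
print(gx,gy)
to((gx,gy,.25,1.461),(gx,gy,.1945,1.461))
E
```

```text
blue [[0.5195, -0.3593, 0.212], [0.5176, -0.3565, 0.222]]
cork [[0.4226, -0.3308, 0.212], [0.4214, -0.3282, 0.222]]
blue len 0.0778 wid 0.0498 cork 0.0783 0.0509
0.42113525702342386 -0.3375158585293419
now 5.83 [ 0.3984 -0.1635  0.5237] tipz 0.3247 yaw 1.5837 w 0.093
(np.float64(0.42113525702342386), np.float64(-0.3375158585293419), 0.25, 1.461) -> [-3.487, 0.411, 1.493] 0.703
(np.float64(0.42113525702342386), np.float64(-0.3375158585293419), 0.1945, 1.461) -> [-3.487, 0.411, 2.603] 0.703
```

Emit:
apply_moves(
  moves=[
    [[-1.1, 0.1, 0, 0.3, 0.25], [-2.2, 0.3, 0, 0.7, 0.25], [-3.2, 0.41, 0.5, 0.7, 0.25], [-3.49, 0.41, 1.2, 0.7, 0.25], [-3.49, 0.41, 1.5, 0.7, 0.25], [-3.49, 0.41, 1.5, 0.7, 0.25], [-3.49, 0.41, 1.5, 0.7, 0.25]],
  ],
)

```text
time: 6.7
tool_pos: [0.4226, -0.3331, 0.4519]
ee_rot: [3.139, 0.002, 1.469]
wrist_force: [-0.7, -0.4, 0.1]
width: 0.0705
finger_force: 0.0
```

```bash
python3 - <<'E'
from h import *
to((.4211,-.3375,.1945,1.461))
E
```

```text
now 6.7 [ 0.4226 -0.3331  0.4519] tipz 0.2529 yaw 1.4691 w 0.0705
(0.4211, -0.3375, 0.1945, 1.461) -> [-0.091, -0.021, 1.167] 0.046
```

Emit:
apply_moves(
  moves=[
    [[-0.04, 0, 0.4, 0, 0.25], [-0.04, 0, 0.8, 0, 0.25], [-0.04, 0, 1.1, 0, 0.25], [-0.04, 0, 1.13, 0, 0.25], [-0.04, 0, 1.13, 0, 0.25], [-0.04, 0, 1.13, 0, 0.6], [-0.04, 0, 1.13, 0, 0.6], [-0.04, 0, 1.13, 0, 0.6], [-0.04, 0, 1.13, 0, 0.6]],
  ],
)

```text
time: 7.82
tool_pos: [0.4221, -0.3363, 0.3938]
ee_rot: [3.141, 0.001, 1.467]
wrist_force: [-1.4, -0.7, 2.7]
width: 0.0499
finger_force: 30.0
```

```bash
python3 - <<'E'
from h import *
obs()
to((.4918,.089,.26,1.595),(.4918,.089,.236,1.595))
E
```

```text
{'time': 7.825, 'tool_pos': [0.4221, -0.3363, 0.3938], 'ee_rot': [3.1414, 0.0009, 1.4674], 'wrist_force': [-1.4054, -0.7091, 2.6653], 'width': 0.0499, 'finger_force': 29.9824, 'joint_positions': [-0.7777, 0.0664, 1.4145, -0.0006, 1.66, -0.6744]}
now 7.83 [ 0.4221 -0.3363  0.3938] tipz 0.1948 yaw 1.4674 w 0.0499
(0.4918, 0.089, 0.26, 1.595) -> [8.605, 0.509, -1.304] -0.731
(0.4918, 0.089, 0.236, 1.595) -> [8.605, 0.509, -0.824] -0.731
```

Emit:
apply_moves(
  moves=[
    [[0, 0, -0.5, 0, 0.6], [0, 0, -1, 0, 0.6], [0.4, 0, -1.5, 0, 0.6], [1.2, 0.1, -1.7, -0.1, 0.6], [2.2, 0.2, -1.7, -0.2, 0.6], [3.2, 0.3, -1.7, -0.3, 0.6], [4.2, 0.4, -1.7, -0.4, 0.6], [5.2, 0.5, -1.7, -0.5, 0.6], [6.2, 0.5, -1.7, -0.6, 0.6], [7, 0.5, -1.7, -0.7, 0.6]],
  ],
)

```text
time: 9.07
tool_pos: [0.4831, 0.0113, 0.4774]
ee_rot: [-3.141, -0.001, 1.592]
wrist_force: [0.4, 0.6, -2.0]
width: 0.0497
finger_force: 30.0
```

```bash
python3 - <<'E'
from h import *
to((.4918,.089,.275,1.595),(.4918,.089,.236,1.595))
E
```

```text
now 9.07 [0.4831 0.0113 0.4774] tipz 0.2784 yaw 1.5916 w 0.0497
(0.4918, 0.089, 0.275, 1.595) -> [1.549, 0.206, 0.068] -0.02
(0.4918, 0.089, 0.236, 1.595) -> [1.549, 0.206, 0.848] -0.02
```

Emit:
apply_moves(
  moves=[
    [[0.6, 0.1, 0, 0, 0.6], [1.2, 0.2, 0, 0, 0.6], [1.55, 0.2, 0, 0, 0.6], [1.55, 0.2, 0, 0, 0.6], [1.55, 0.2, 0, 0, 0.6], [1.55, 0.2, 0.3, 0, 0.6], [1.55, 0.2, 0.3, 0, 0.6], [1.55, 0.2, 0.3, 0, 0.6]],
  ],
)

```text
time: 10.07
tool_pos: [0.4916, 0.0866, 0.4627]
ee_rot: [-3.141, 0.0, 1.589]
wrist_force: [0.3, -0.7, -0.8]
width: 0.0497
finger_force: 30.0
```

```bash
python3 - <<'E'
from h import *
import pickle
to((.4918,.089,.236,1.595),(.4918,.089,.218,1.595))
s=snap("top","top2");k=snap("scene","scene2")
c=lambda s,a,b,x,y,k:cv2.resize(s["image"][b:b+y,a:a+x,::-1],None,fx=k,fy=k,interpolation=cv2.INTER_CUBIC)
cv2.imwrite("pics/p2.png",np.hstack([c(s,215,145,75,75,5.3),c(k,200,150,75,75,5.3)]))
obs()
E
```

```text
now 10.07 [0.4916 0.0866 0.4627] tipz 0.2637 yaw 1.589 w 0.0497
(0.4918, 0.089, 0.236, 1.595) -> [0.048, 0.005, 0.555] -0.034
(0.4918, 0.089, 0.218, 1.595) -> [0.048, 0.005, 0.915] -0.034
{'time': 10.175, 'tool_pos': [0.4916, 0.0868, 0.4634], 'ee_rot': [3.1412, 0.0001, 1.5894], 'wrist_force': [0.6328, 0.6822, -2.3399], 'width': 0.05, 'finger_force': 29.9818, 'joint_positions': [0.0612, -0.0305, 1.3762, -0.0001, 1.7955, 0.0426]}
```

View pics/p2.png

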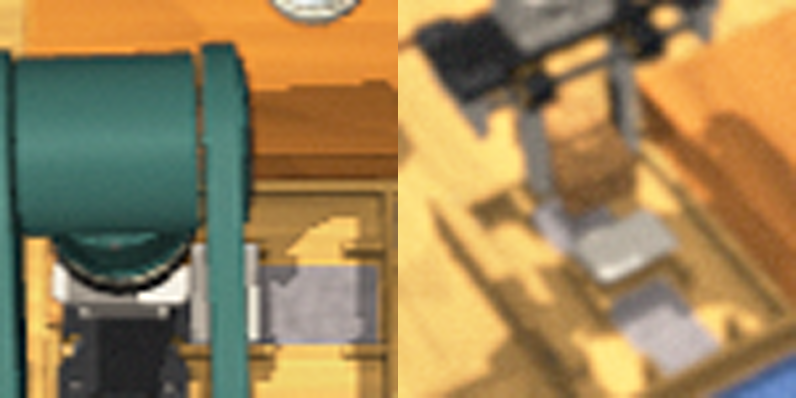

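The right half (scene) shows the cork pile held level by the fingers above the left pocket, at (595,165), with the lip plate at (625,245). Next I press its plain end on the wall to tilt it.

Emit:
apply_moves(
  moves=[
    [[0.04, 0, 0.3, 0, 0.6], [0.04, 0, 0.5, 0, 0.6], [0.04, 0, 0.6, 0, 0.6], [0.04, 0, 0.65, 0, 0.6], [0.04, 0, 0.7, 0, 0.6], [0.04, 0, 0.7, 0, 0.6]],
  ],
)

```text
time: 10.92
tool_pos: [0.4913, 0.0887, 0.4296]
ee_rot: [3.14, 0.001, 1.589]
wrist_force: [-1.9, -2.6, 4.5]
width: 0.0494
finger_force: 30.0
```

Emit:
apply_moves(
  moves=[
    [[0, 0, 0.05, 0, 0.6], [0, 0, 0.1, 0, 0.6], [0, 0, 0.15, 0, 0.6], [0, 0, 0.15, 0, 0.6]],
  ],
)

```text
time: 11.42
tool_pos: [0.4915, 0.0885, 0.4218]
ee_rot: [3.14, 0.002, 1.589]
wrist_force: [-2.0, -3.5, 4.5]
width: 0.0502
finger_force: 30.0
```

Emit:
apply_moves(
  moves=[
    [[0, 0, 0.04, 0, 0.6], [0, 0, 0.08, 0, 0.6], [0, 0, 0.08, 0, 0.6]],
  ],
)

```text
time: 11.8
tool_pos: [0.4915, 0.0887, 0.4176]
ee_rot: [3.14, 0.001, 1.589]
wrist_force: [-1.8, -3.4, 5.3]
width: 0.0499
finger_force: 30.0
```

```bash
python3 - <<'E'
from h import *
to((.4918,.072,.214,1.595))
k=snap("scene","scene3")
c=lambda s,a,b,x,y,k:cv2.resize(s["image"][b:b+y,a:a+x,::-1],None,fx=k,fy=k,interpolation=cv2.INTER_CUBIC)
cv2.imwrite("pics/p3.png",c(k,205,150,65,65,7))
E
```

```text
now 11.8 [0.4915 0.0887 0.4176] tipz 0.2186 yaw 1.5893 w 0.0499
(0.4918, 0.072, 0.214, 1.595) -> [-0.333, -0.001, 0.092] -0.033
```

View pics/p3.png

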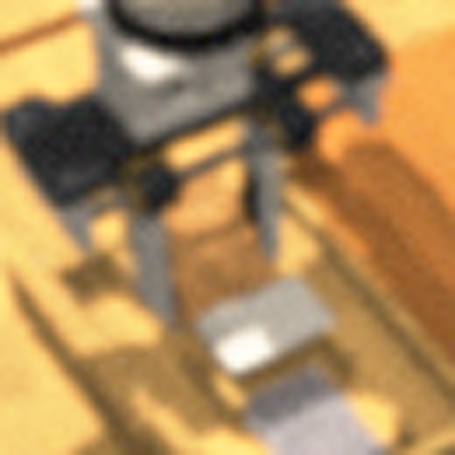

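The picture shows the pile tilted, with its low end at the edge of the lip plate at (265,320). I slide it under, then lower it.

Emit:
apply_moves(
  moves=[
    [[-0.08, 0, 0, 0, 0.6], [-0.16, 0, 0, 0, 0.6], [-0.24, 0, 0, 0, 0.6], [-0.28, 0, 0, 0, 0.6], [-0.28, 0, 0, 0, 0.6]],
  ],
)

```text
time: 12.48
tool_pos: [0.4919, 0.0748, 0.4162]
ee_rot: [-3.141, 0.001, 1.589]
wrist_force: [0.1, 1.7, -1.3]
width: 0.0497
finger_force: 30.0
```

Emit:
apply_moves(
  moves=[
    [[-0.02, 0, 0.04, 0, 0.6], [-0.04, 0, 0.08, 0, 0.6], [-0.06, 0, 0.12, 0, 0.6], [-0.06, 0, 0.16, 0, 0.6], [-0.06, 0, 0.2, 0, 0.6]],
  ],
)

```text
time: 13.1
tool_pos: [0.4915, 0.0733, 0.4098]
ee_rot: [3.138, -0.004, 1.592]
wrist_force: [-3.0, 5.3, 9.5]
width: 0.0498
finger_force: 30.0
```

Emit:
apply_moves(
  moves=[
    [[0, 0, 0.03, 0, 0.6], [0, 0, 0.05, 0, 0.6], [0, 0, 0.05, 0, 0.6]],
  ],
)

```text
time: 13.48
tool_pos: [0.4916, 0.0733, 0.4071]
ee_rot: [3.138, -0.004, 1.592]
wrist_force: [-2.8, 5.1, 9.4]
width: 0.0497
finger_force: 30.0
```

Emit:
apply_moves(
  moves=[
    [[0, 0, 0, 0, 0.25], [0, 0, 0, 0, 0.25], [0, 0, 0, 0, 0.25], [0, 0, -0.6, 0, 0.25], [0, 0, -1.5, 0, 0.25], [-1, -0.5, -1.8, 0, 0.25], [-2, -1, -1.8, 0, 0.25], [-3, -1.5, -1.8, 0, 0.25], [-4, -2, -1.8, 0, 0.25], [-5, -2, -1.8, 0, 0.25]],
  ],
)

```text
time: 14.72
tool_pos: [0.3951, -0.1812, 0.4947]
ee_rot: [3.14, 0.001, 1.589]
wrist_force: [1.1, 0.0, -0.3]
width: 0.0706
finger_force: 0.0
```

```bash
python3 - <<'E'
from h import *
import pickle
s=snap("top","top4");k=snap("scene","scene4");pickle.dump(s,open("top4.pkl","wb"))
c=lambda s,a,b,x,y,k:cv2.resize(s["image"][b:b+y,a:a+x,::-1],None,fx=k,fy=k,interpolation=cv2.INTER_CUBIC)
cv2.imwrite("pics/p4.png",np.hstack([c(s,215,150,65,75,6),c(k,200,145,65,75,6)]))
to((.5183,-.3498,.25,1.709))
E
```

```text
now 14.82 [ 0.3961 -0.1836  0.493 ] tipz 0.294 yaw 1.5827 w 0.0704
(0.5183, -0.3498, 0.25, 1.709) -> [-3.353, 2.404, 0.88] -0.724
```

View pics/p4.png

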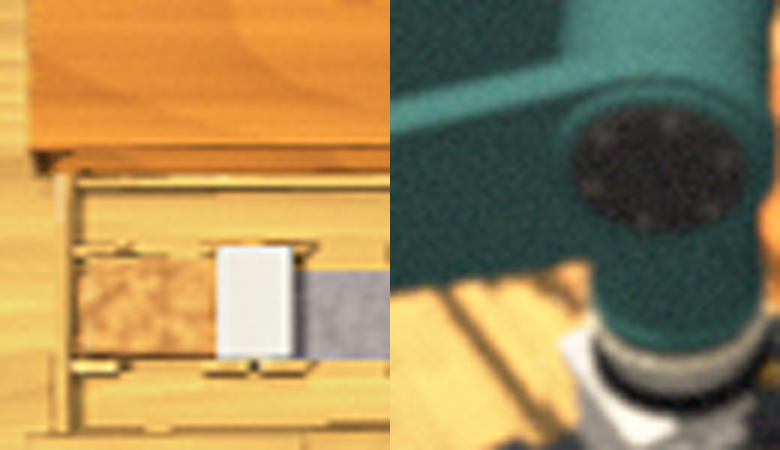

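The left half shows the cork pile in the left pocket at (145,305), with its end under the lip plate. Next is the blue pile.

Emit:
apply_moves(
  moves=[
    [[-0.8, 0.6, 0, -0.2, 0.25], [-1.6, 1.2, 0, -0.5, 0.25], [-2.4, 1.8, 0, -0.72, 0.25], [-3.1, 2.3, 0.2, -0.72, 0.25], [-3.37, 2.39, 0.4, -0.72, 0.25], [-3.37, 2.39, 0.6, -0.72, 0.25], [-3.37, 2.39, 0.6, -0.72, 0.25]],
  ],
)

```text
time: 15.7
tool_pos: [0.5189, -0.3448, 0.4635]
ee_rot: [-3.14, -0.002, 1.716]
wrist_force: [-0.3, -0.3, -0.5]
width: 0.0703
finger_force: 0.0
```

```bash
python3 - <<'E'
from h import *
import pickle
T0=pickle.load(open("top0.pkl","rb"))
print("salt",ray(T0,553/1.5,232/1.5,.28))
to((.5174,-.350,.1945,1.709))
E
```

```text
salt [ 0.63813192 -0.30444398  0.28      ]
now 15.7 [ 0.5189 -0.3448  0.4635] tipz 0.2645 yaw 1.7162 w 0.0703
(0.5174, -0.35, 0.1945, 1.709) -> [-0.098, -0.044, 1.4] 0.041
```

Emit:
apply_moves(
  moves=[
    [[-0.05, -0.02, 0.4, 0, 0.25], [-0.05, -0.02, 0.8, 0, 0.25], [-0.05, -0.02, 1.2, 0, 0.25], [-0.05, -0.02, 1.36, 0, 0.25], [-0.05, -0.02, 1.36, 0, 0.25], [-0.05, -0.02, 1.36, 0, 0.6], [-0.05, -0.02, 1.36, 0, 0.6], [-0.05, -0.02, 1.36, 0, 0.6], [-0.05, -0.02, 1.36, 0, 0.6]],
  ],
)

```text
time: 16.82
tool_pos: [0.5186, -0.3488, 0.3973]
ee_rot: [3.141, 0.001, 1.715]
wrist_force: [-2.1, 0.1, 4.0]
width: 0.0496
finger_force: 30.0
```

```bash
python3 - <<'E'
from h import *
obs()
to((.4942,-.025,.27,1.592))
E
```

```text
{'time': 16.825, 'tool_pos': [0.5186, -0.3488, 0.3973], 'ee_rot': [3.1412, 0.0013, 1.7152], 'wrist_force': [-2.1247, 0.1116, 3.9936], 'width': 0.0496, 'finger_force': 29.9586, 'joint_positions': [-0.6826, 0.2562, 1.1908, -0.0006, 1.6933, -0.8271]}
now 16.82 [ 0.5186 -0.3488  0.3973] tipz 0.1983 yaw 1.7152 w 0.0496
(0.4942, -0.025, 0.27, 1.592) -> [6.478, 0.449, -1.434] 0.706
```

Emit:
apply_moves(
  moves=[
    [[0, 0, 0, 0, 0.25], [0, 0, 0, 0, 0.25], [0, 0, 0.05, 0, 0.25], [0, 0, 0.08, 0, 0.25], [0, 0, 0.08, 0, 0.25], [0, 0, 0.08, 0, 0.6], [0, 0, 0.08, 0, 0.6], [0, 0, 0.08, 0, 0.6], [0, 0, 0.08, 0, 0.6]],
  ],
)

```text
time: 17.95
tool_pos: [0.5187, -0.3487, 0.3923]
ee_rot: [3.141, 0.0, 1.715]
wrist_force: [0.4, -0.8, 0.5]
width: 0.0497
finger_force: 30.0
```

Emit:
apply_moves(
  moves=[
    [[0, 0, -0.5, 0, 0.6], [0, 0, -1, 0, 0.6], [0.4, 0, -1.5, 0, 0.6], [1.2, 0.1, -1.6, 0.1, 0.6], [2.2, 0.2, -1.6, 0.3, 0.6], [3.2, 0.2, -1.6, 0.5, 0.6], [4.2, 0.3, -1.6, 0.7, 0.6], [5.2, 0.4, -1.6, 0.7, 0.6], [6, 0.45, -1.6, 0.7, 0.6], [6, 0.45, -1.6, 0.7, 0.6]],
  ],
)

```text
time: 19.2
tool_pos: [0.4973, -0.0462, 0.4722]
ee_rot: [3.141, -0.0, 1.598]
wrist_force: [-0.6, 0.1, -1.8]
width: 0.0498
finger_force: 30.0
```

```bash
python3 - <<'E'
from h import *
to((.4942,-.025,.27,1.592))
E
```

```text
now 19.2 [ 0.4973 -0.0462  0.4722] tipz 0.2732 yaw 1.5977 w 0.0498
(0.4942, -0.025, 0.27, 1.592) -> [0.426, -0.051, 0.065] 0.032
```

Emit:
apply_moves(
  moves=[
    [[0.4, -0.05, 0, 0.03, 0.6], [0.42, -0.05, 0.3, 0.03, 0.6], [0.42, -0.05, 0.6, 0.03, 0.6], [0.42, -0.05, 0.75, 0.03, 0.6], [0.42, -0.05, 0.8, 0.03, 0.6], [0.42, -0.05, 0.85, 0.03, 0.6], [0.42, -0.05, 0.9, 0.03, 0.6], [0.42, -0.05, 0.9, 0.03, 0.6]],
  ],
)

```text
time: 20.2
tool_pos: [0.4943, -0.0276, 0.4291]
ee_rot: [3.14, 0.001, 1.588]
wrist_force: [-3.8, 0.4, 3.8]
width: 0.0494
finger_force: 30.0
```

```bash
python3 - <<'E'
from h import *
to((.4942,-.025,.2175,1.592))
E
```

```text
now 20.2 [ 0.4943 -0.0276  0.4291] tipz 0.2301 yaw 1.5878 w 0.0494
(0.4942, -0.025, 0.2175, 1.592) -> [0.053, -0.002, 0.251] -0.024
```

Emit:
apply_moves(
  moves=[
    [[0.03, 0, 0.05, 0, 0.6], [0.03, 0, 0.1, 0, 0.6], [0.03, 0, 0.15, 0, 0.6], [0.03, 0, 0.2, 0, 0.6], [0.03, 0, 0.25, 0, 0.6], [0.03, 0, 0.25, 0, 0.6]],
  ],
)

```text
time: 20.95
tool_pos: [0.4945, -0.026, 0.4166]
ee_rot: [3.139, 0.0, 1.588]
wrist_force: [-3.4, 1.5, 6.7]
width: 0.0502
finger_force: 30.0
```

```bash
python3 - <<'E'
from h import *
to((.4942,-.011,.2175,1.592))
k=snap("scene","scene5")
c=lambda s,a,b,x,y,k:cv2.resize(s["image"][b:b+y,a:a+x,::-1],None,fx=k,fy=k,interpolation=cv2.INTER_CUBIC)
cv2.imwrite("pics/p5.png",c(k,205,150,80,80,6))
E
```

```text
now 20.95 [ 0.4945 -0.026   0.4166] tipz 0.2176 yaw 1.588 w 0.0502
(0.4942, -0.011, 0.2175, 1.592) -> [0.301, -0.0, 0.003] -0.023
```

View pics/p5.png

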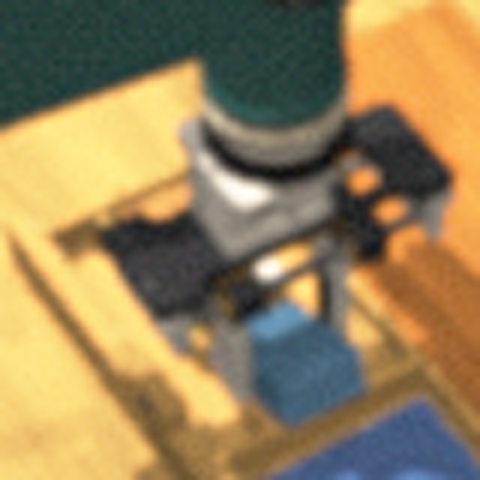

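The picture shows the blue pile tilted in the fingers at (305,365), its plain end up on the wall beside the bay.

Emit:
apply_moves(
  moves=[
    [[0.08, 0, 0, 0, 0.6], [0.16, 0, 0, 0, 0.6], [0.24, 0, 0, 0, 0.6], [0.3, 0, 0, 0, 0.6], [0.3, 0, 0, 0, 0.6]],
  ],
)

```text
time: 21.62
tool_pos: [0.4946, -0.0108, 0.4149]
ee_rot: [3.141, -0.0, 1.589]
wrist_force: [0.1, -1.8, 2.9]
width: 0.0494
finger_force: 30.0
```

Emit:
apply_moves(
  moves=[
    [[0.02, 0, 0.04, 0, 0.6], [0.04, 0, 0.08, 0, 0.6], [0.06, 0, 0.12, 0, 0.6], [0.06, 0, 0.16, 0, 0.6], [0.06, 0, 0.2, 0, 0.6], [0.06, 0, 0.2, 0, 0.6]],
  ],
)

```text
time: 22.38
tool_pos: [0.4942, -0.009, 0.4101]
ee_rot: [3.134, 0.004, 1.587]
wrist_force: [-3.8, -4.3, 18.4]
width: 0.0498
finger_force: 30.0
```

Emit:
apply_moves(
  moves=[
    [[0, 0, 0.04, 0, 0.6], [0, 0, 0.06, 0, 0.6], [0, 0, 0.06, 0, 0.6]],
  ],
)

```text
time: 22.75
tool_pos: [0.4943, -0.0088, 0.4082]
ee_rot: [3.132, 0.004, 1.587]
wrist_force: [-4.1, -2.9, 20.8]
width: 0.0498
finger_force: 30.0
```

Emit:
apply_moves(
  moves=[
    [[0, 0, -0.03, 0, 0.25], [0, 0, -0.03, 0, 0.25], [0, 0, -0.03, 0, 0.25], [0, 0, -0.6, 0, 0.25], [0, 0, -1.5, 0, 0.25], [-1, -0.4, -1.8, 0, 0.25], [-2, -0.8, -1.8, 0, 0.25], [-3, -1.2, -1.8, 0, 0.25], [-4, -1.5, -1.8, 0, 0.25], [-5, -1.6, -1.8, 0, 0.25]],
  ],
)

```text
time: 24.0
tool_pos: [0.4178, -0.2607, 0.4902]
ee_rot: [-3.139, -0.003, 1.588]
wrist_force: [-0.1, 0.1, 0.2]
width: 0.0704
finger_force: 0.0
```

```bash
python3 - <<'E'
from h import *
import pickle
s=snap("top","top6");k=snap("scene","scene6");pickle.dump((s,k),open("6.pkl","wb"))
c=lambda s,a,b,x,y,k:cv2.resize(s["image"][b:b+y,a:a+x,::-1],None,fx=k,fy=k,interpolation=cv2.INTER_CUBIC)
cv2.imwrite("pics/p6.png",np.hstack([c(s,165,150,130,110,3.6),c(k,190,145,90,110,3.6)]))
def dish(s,box,f):
    hsv=cv2.cvtColor(s["image"],cv2.COLOR_RGB2HSV);m=np.zeros(hsv.shape[:2],np.uint8)
    x0,y0,x1,y1=box;m[y0:y1,x0:x1]=f(hsv)[y0:y1,x0:x1]*255
    cc=max(cv2.findContours(m,0,1)[0],key=cv2.contourArea);return cv2.minEnclosingCircle(cc),cv2.contourArea(cc)
red=dish(s,(370,190,430,250),lambda h:((h[...,0]<8)|(h[...,0]>170))&(h[...,1]>190)&(h[...,2]>120))
tan=dish(s,(165,210,205,250),lambda h:(h[...,0]>=22)&(h[...,0]<=35)&(h[...,1]>60)&(h[...,2]>130))
for n,d in(("red",red),("tan",tan)): print(n,d,np.round(ray(s,*d[0][0],.215),4),np.round(ray(s,*d[0][0],.229),4))
obs()
E
```

```text
Traceback (most recent call last):
ValueError: max() iterable argument is empty
```

View pics/p6.png

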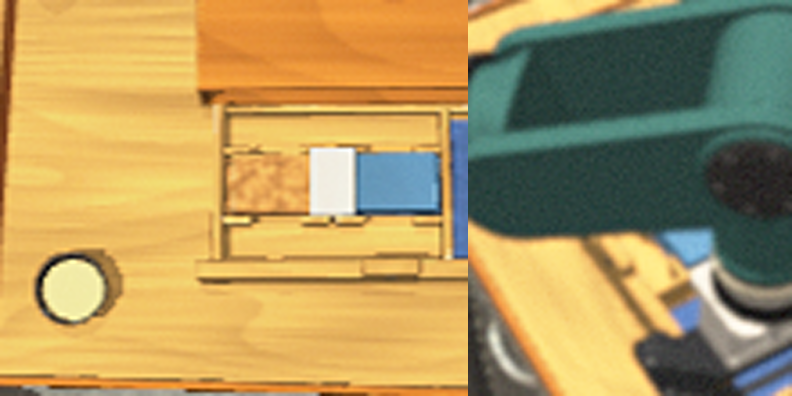

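The picture shows the cork at (267,185) and the blue at (398,185), both with an end under the lip plate, and the tan dish unmoved at (72,288). The tan dish goes next.

```bash
python3 - <<'E'
from h import *
to((.3985,.254,.285,1.592),(.3985,.254,.2,1.592))
E
```

```text
now 24.1 [ 0.418  -0.2632  0.4887] tipz 0.2897 yaw 1.582 w 0.0703
(0.3985, 0.254, 0.285, 1.592) -> [10.347, -0.275, 0.093] -0.057
(0.3985, 0.254, 0.2, 1.592) -> [10.347, -0.275, 1.793] -0.057
```

Emit:
apply_moves(
  moves=[
    [[1, 0, 0, 0, 0.1], [2.2, 0, 0, 0, 0.1], [3.4, 0, 0, 0, 0.1], [4.6, -0.1, 0, 0, 0.1], [5.8, -0.1, 0, 0, 0.1], [7, -0.2, 0, 0, 0.1], [8.2, -0.2, 0, 0, 0.1], [9.4, -0.25, 0, 0, 0.1], [10.2, -0.27, 0, 0, 0.1], [10.35, -0.27, 0.1, 0, 0.1]],
  ],
)

```text
time: 25.35
tool_pos: [0.3953, 0.2603, 0.4851]
ee_rot: [-3.138, 0.001, 1.593]
wrist_force: [0.6, -0.4, 0.5]
width: 0.0845
finger_force: 0.0
```

Emit:
apply_moves(
  moves=[
    [[0, 0, 0, 0, 0.1], [0, 0, 0, 0, 0.1]],
  ],
)

```text
time: 25.6
tool_pos: [0.3964, 0.2568, 0.4864]
ee_rot: [-3.141, 0.001, 1.587]
wrist_force: [-0.5, -0.2, -0.4]
width: 0.0845
finger_force: 0.0
```

```bash
python3 - <<'E'
from h import *
to((.3985,.254,.2,1.592))
E
```

```text
now 25.6 [0.3964 0.2568 0.4864] tipz 0.2874 yaw 1.5865 w 0.0845
(0.3985, 0.254, 0.2, 1.592) -> [-0.057, 0.041, 1.747] -0.031
```

Emit:
apply_moves(
  moves=[
    [[-0.06, 0.04, 0.6, 0, 0.1], [-0.06, 0.04, 1.2, 0, 0.1], [-0.06, 0.04, 1.6, 0, 0.1], [-0.06, 0.04, 1.75, 0, 0.1], [-0.06, 0.04, 1.75, 0, 0.1], [-0.06, 0.04, 1.75, 0, 0.6], [-0.06, 0.04, 1.75, 0, 0.6], [-0.06, 0.04, 1.75, 0, 0.6], [-0.06, 0.04, 1.75, 0, 0.6]],
  ],
)

```text
time: 26.72
tool_pos: [0.3983, 0.2549, 0.4]
ee_rot: [3.141, -0.0, 1.588]
wrist_force: [-0.4, -0.6, 2.7]
width: 0.061
finger_force: 30.0
```

```bash
python3 - <<'E'
from h import *
obs()
to((.4965,-.105,.275,1.592))
E
```

```text
{'time': 26.725, 'tool_pos': [0.3983, 0.2549, 0.4], 'ee_rot': [3.1406, -0.0004, 1.5883], 'wrist_force': [-0.3708, -0.6318, 2.6749], 'width': 0.061, 'finger_force': 30.0006, 'joint_positions': [0.4493, -0.0851, 1.5525, -0.0001, 1.6731, 0.4318]}
now 26.73 [0.3983 0.2549 0.4   ] tipz 0.201 yaw 1.5883 w 0.061
(0.4965, -0.105, 0.275, 1.592) -> [-7.231, 1.837, -1.481] -0.021
```

Emit:
apply_moves(
  moves=[
    [[0, 0, -0.7, 0, 0.6], [0, 0, -1.5, 0, 0.6], [-1, 0.2, -1.6, 0, 0.6], [-2, 0.5, -1.6, 0, 0.6], [-3.1, 0.8, -1.6, 0, 0.6], [-4.2, 1.1, -1.6, 0, 0.6], [-5.3, 1.4, -1.6, 0, 0.6], [-6.4, 1.6, -1.6, 0, 0.6], [-7.1, 1.8, -1.6, 0, 0.6], [-7.23, 1.84, -1.5, 0, 0.6]],
  ],
)

```text
time: 27.98
tool_pos: [0.4971, -0.1071, 0.4733]
ee_rot: [-3.141, -0.0, 1.585]
wrist_force: [0.4, -0.1, -0.2]
width: 0.0612
finger_force: 30.0
```

Emit:
apply_moves(
  moves=[
    [[0, 0, 0, 0, 0.6], [0, 0, 0, 0, 0.6]],
  ],
)

```text
time: 28.22
tool_pos: [0.4965, -0.1039, 0.4742]
ee_rot: [3.142, -0.0, 1.59]
wrist_force: [1.6, -0.4, -0.7]
width: 0.0608
finger_force: 30.0
```

```bash
python3 - <<'E'
from h import *
to((.4965,-.105,.2145,1.592))
E
```

```text
now 28.23 [ 0.4965 -0.1039  0.4742] tipz 0.2752 yaw 1.5898 w 0.0608
(0.4965, -0.105, 0.2145, 1.592) -> [-0.023, 0.001, 1.215] -0.013
```

Emit:
apply_moves(
  moves=[
    [[-0.02, 0, 0.5, 0, 0.6], [-0.02, 0, 0.9, 0, 0.6], [-0.02, 0, 1.15, 0, 0.6], [-0.02, 0, 1.22, 0, 0.6], [-0.02, 0, 1.23, 0, 0.6], [-0.02, 0, 1.23, 0, 0.6]],
  ],
)

```text
time: 28.98
tool_pos: [0.4967, -0.106, 0.4136]
ee_rot: [3.14, 0.001, 1.588]
wrist_force: [0.3, 0.8, -1.2]
width: 0.061
finger_force: 30.0
```

Emit:
apply_moves(
  moves=[
    [[0, 0, 0.03, 0, 0.6], [0, 0, 0.03, 0, 0.6], [0, 0, 0.03, 0, 0.15], [0, 0, 0.03, 0, 0.15], [0, 0, 0.03, 0, 0.15], [0, 0, -0.5, 0, 0.15], [0, 0, -1.4, 0, 0.15], [1, -1, -1.6, 0, 0.1], [2, -2, -1.6, 0, 0.1], [3, -2.5, -1.6, 0, 0.1]],
  ],
)

```text
time: 30.22
tool_pos: [0.3727, 0.0342, 0.4929]
ee_rot: [3.14, -0.0, 1.586]
wrist_force: [-0.1, -0.0, -0.0]
width: 0.0849
finger_force: 0.0
```

```bash
python3 - <<'E'
from h import *
import pickle
s=snap("top","top7");k=snap("scene","scene7");pickle.dump((s,k),open("7.pkl","wb"))
c=lambda s,a,b,x,y,k:cv2.resize(s["image"][b:b+y,a:a+x,::-1],None,fx=k,fy=k,interpolation=cv2.INTER_CUBIC)
cv2.imwrite("pics/p7.png",np.hstack([c(s,220,150,200,110,2.4),c(k,200,145,130,110,2.4)]))
h=cv2.cvtColor(s["image"],cv2.COLOR_RGB2HSV);m=np.zeros(h.shape[:2],np.uint8)
m[180:262,345:440]=(((h[...,0]<8)|(h[...,0]>170))&(h[...,1]>190)&(h[...,2]>120))[180:262,345:440]*255
for cc in sorted(cv2.findContours(m,0,1)[0],key=cv2.contourArea)[-2:]:
    (p,r)=cv2.minEnclosingCircle(cc);print(np.round(p,1),r,cv2.contourArea(cc),np.round(ray(s,*p,.219),4))
obs()
E
```

```text
[401.  222.5] 8.500100135803223 193.0 [ 0.44   -0.4151  0.219 ]
{'time': 30.325, 'tool_pos': [0.3713, 0.0366, 0.494], 'ee_rot': [3.1387, -0.0014, 1.595], 'wrist_force': [-0.0773, -1.2638, -1.0061], 'width': 0.0844, 'finger_force': 0.0, 'joint_positions': [-0.0546, -0.3108, 1.5542, 0.0017, 1.8953, -0.0782]}
```

View pics/p7.png

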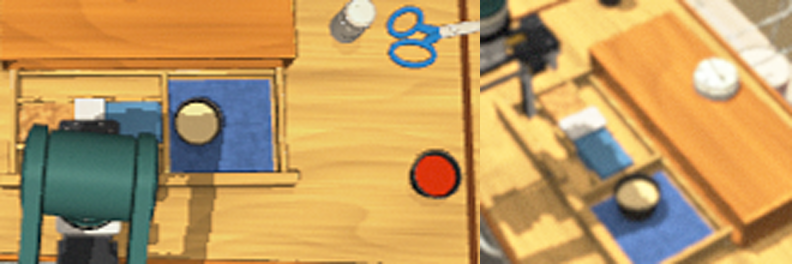

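The picture shows the tan dish upright in the bay at (197,121), both piles in their pockets, and the red dish at (435,174), which is world (0.440, -0.415).

```bash
python3 - <<'E'
from h import *
to((.44,-.415,.285,1.592))
E
```

```text
now 30.32 [0.3713 0.0366 0.494 ] tipz 0.295 yaw 1.595 w 0.0844
(0.44, -0.415, 0.285, 1.592) -> [-9.063, 1.155, 0.2] 0.017
```

Emit:
apply_moves(
  moves=[
    [[-1, 0, 0, 0, 0.1], [-2.1, 0, 0, 0, 0.1], [-3.2, 0, 0, 0, 0.1], [-4.3, 0.2, 0, 0, 0.1], [-5.4, 0.4, 0, 0, 0.1], [-6.5, 0.7, 0, 0, 0.1], [-7.6, 0.9, 0, 0, 0.1], [-8.6, 1.1, 0, 0, 0.1], [-9.06, 1.15, 0.2, 0, 0.1], [-9.06, 1.15, 0.2, 0, 0.1]],
  ],
)

```text
time: 31.58
tool_pos: [0.4393, -0.4211, 0.4796]
ee_rot: [-3.138, -0.004, 1.585]
wrist_force: [-0.3, 0.7, 0.1]
width: 0.0848
finger_force: 0.0
```

Emit:
apply_moves(
  moves=[
    [[0, 0, 0, 0, 0.1], [0, 0, 0, 0, 0.1]],
  ],
)

```text
time: 31.82
tool_pos: [0.4395, -0.4174, 0.4839]
ee_rot: [3.14, 0.001, 1.589]
wrist_force: [-0.9, -0.2, 0.7]
width: 0.0845
finger_force: 0.0
```

```bash
python3 - <<'E'
from h import *
to((.44,-.415,.2,1.592))
E
```

```text
now 31.82 [ 0.4395 -0.4174  0.4839] tipz 0.2849 yaw 1.5891 w 0.0845
(0.44, -0.415, 0.2, 1.592) -> [0.048, 0.011, 1.698] -0.016
```

Emit:
apply_moves(
  moves=[
    [[0.04, 0.01, 0.6, 0, 0.1], [0.04, 0.01, 1.2, 0, 0.1], [0.04, 0.01, 1.6, 0, 0.1], [0.04, 0.01, 1.7, 0, 0.1], [0.04, 0.01, 1.7, 0, 0.1], [0.04, 0.01, 1.7, 0, 0.6], [0.04, 0.01, 1.7, 0, 0.6], [0.04, 0.01, 1.7, 0, 0.6], [0.04, 0.01, 1.7, 0, 0.6]],
  ],
)

```text
time: 32.95
tool_pos: [0.4399, -0.4166, 0.3986]
ee_rot: [3.141, 0.001, 1.588]
wrist_force: [-0.8, 1.3, 4.0]
width: 0.0613
finger_force: 30.0
```

```bash
python3 - <<'E'
from h import *
to((.498,-.177,.275,1.592))
E
```

```text
now 32.95 [ 0.4399 -0.4166  0.3986] tipz 0.1996 yaw 1.5879 w 0.0613
(0.498, -0.177, 0.275, 1.592) -> [4.771, 1.245, -1.507] -0.024
```

Emit:
apply_moves(
  moves=[
    [[0, 0, -0.7, 0, 0.6], [0, 0, -1.5, 0, 0.6], [1, 0.3, -1.6, 0, 0.6], [2, 0.6, -1.6, 0, 0.6], [3, 0.8, -1.6, 0, 0.6], [4, 1.1, -1.6, 0, 0.6], [4.6, 1.2, -1.6, 0, 0.6], [4.77, 1.24, -1.5, 0, 0.6], [4.77, 1.24, -1.5, 0, 0.6], [4.77, 1.24, -1.5, 0, 0.6]],
  ],
)

```text
time: 34.2
tool_pos: [0.4978, -0.1781, 0.4722]
ee_rot: [-3.141, 0.0, 1.586]
wrist_force: [0.8, -0.3, -0.8]
width: 0.0613
finger_force: 30.0
```

```bash
python3 - <<'E'
from h import *
s=snapshot("top");h=cv2.cvtColor(s["image"],cv2.COLOR_RGB2HSV)
to((.498,-.177,.213,1.592))
E
```

```text
now 34.25 [ 0.4978 -0.1782  0.4723] tipz 0.2733 yaw 1.5862 w 0.0614
(0.498, -0.177, 0.213, 1.592) -> [0.024, 0.005, 1.206] -0.033
```

Emit:
apply_moves(
  moves=[
    [[0, 0, 0.5, 0, 0.6], [0, 0, 0.9, 0, 0.6], [0, 0, 1.15, 0, 0.6], [0, 0, 1.21, 0, 0.6], [0, 0, 1.23, 0, 0.6], [0, 0, 1.23, 0, 0.6], [0, 0, 1.23, 0, 0.15], [0, 0, 1.23, 0, 0.15], [0, 0, 1.23, 0, 0.15]],
  ],
)

```text
time: 35.38
tool_pos: [0.4979, -0.1769, 0.4116]
ee_rot: [3.141, 0.0, 1.588]
wrist_force: [-0.4, 0.3, -0.0]
width: 0.0794
finger_force: 0.0
```

Emit:
apply_moves(
  moves=[
    [[0, 0, -0.5, 0, 0.15], [0, 0, -1.2, 0, 0.15], [-1, -1, -1.6, 0, 0.5], [-2, -2, -1.6, 0, 0.9], [-3, -2.8, -1.6, 0, 1], [-4, -2.8, -1.6, 0, 1], [-5, -2.8, -1.6, 0, 1], [-5, -2.8, -1.6, 0, 1]],
  ],
)

```text
time: 36.38
tool_pos: [0.3615, -0.4327, 0.4888]
ee_rot: [-3.139, -0.003, 1.584]
wrist_force: [-0.4, -0.3, 0.0]
width: 0.0233
finger_force: 0.0
```

```bash
python3 - <<'E'
from h import *
s=snap("top","top8");k=snap("scene","scene8")
c=lambda s,a,b,x,y,k:cv2.resize(s["image"][b:b+y,a:a+x,::-1],None,fx=k,fy=k,interpolation=cv2.INTER_CUBIC)
cv2.imwrite("pics/p8.png",np.hstack([c(s,215,145,120,90,4),c(k,215,155,80,90,4)]))
to((.36,-.02,.3,1.592))
E
```

```text
now 36.48 [ 0.3622 -0.4296  0.4907] tipz 0.2917 yaw 1.5874 w 0.0152
(0.36, -0.02, 0.3, 1.592) -> [8.191, 0.092, -0.167] -0.027
```

View pics/p8.png

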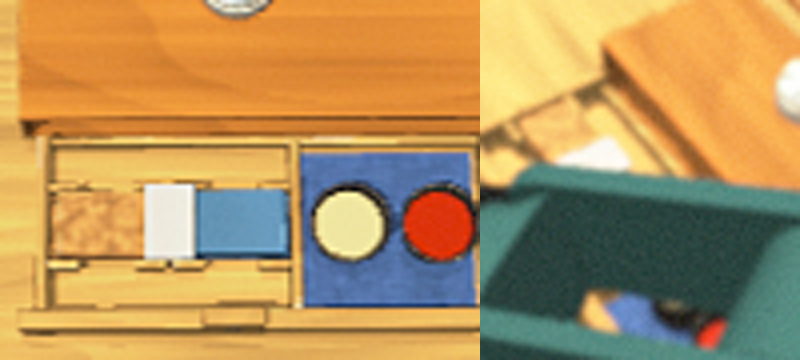

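The picture shows the cork (95,225) and blue (240,225) piles in their pockets and both dishes upright in the bay at (350,225) and (438,225). I probe the piles' plain ends with the closed fingers to make sure they lie flat.

```bash
python3 - <<'E'
from h import *
to((.4948,-.04,.27,1.592))
E
```

```text
now 36.48 [ 0.3622 -0.4296  0.4907] tipz 0.2917 yaw 1.5874 w 0.0152
(0.4948, -0.04, 0.27, 1.592) -> [7.746, 2.781, 0.433] -0.027
```

Emit:
apply_moves(
  moves=[
    [[1.1, 0.4, 0, 0, 1], [2.2, 0.8, 0, 0, 1], [3.3, 1.2, 0, 0, 1], [4.4, 1.6, 0, 0, 1], [5.5, 2, 0, 0, 1], [6.6, 2.4, 0, 0, 1], [7.5, 2.7, 0.2, 0, 1], [7.75, 2.78, 0.43, 0, 1], [7.75, 2.78, 0.43, 0, 1], [7.75, 2.78, 0.43, 0, 1]],
  ],
)

```text
time: 37.72
tool_pos: [0.494, -0.0402, 0.4701]
ee_rot: [3.141, 0.001, 1.587]
wrist_force: [-0.5, -0.6, 0.5]
width: 0.0004
finger_force: 0.0
```

Emit:
apply_moves(
  moves=[
    [[0, 0, 0.3, 0, 1], [0, 0, 0.5, 0, 1], [0, 0, 0.6, 0, 1], [0, 0, 0.66, 0, 1], [0, 0, 0.66, 0, 1]],
  ],
)

```text
time: 38.35
tool_pos: [0.4945, -0.0395, 0.4365]
ee_rot: [-3.141, -0.0, 1.588]
wrist_force: [0.8, 1.2, 0.5]
width: 0.0007
finger_force: 0.0
```

Emit:
apply_moves(
  moves=[
    [[0, 0, 0.05, 0, 1], [0, 0, 0.1, 0, 1], [0, 0, 0.1, 0, 1]],
  ],
)

```text
time: 38.72
tool_pos: [0.4943, -0.0394, 0.4334]
ee_rot: [3.139, 0.001, 1.588]
wrist_force: [-0.7, -0.2, 5.3]
width: 0.0002
finger_force: 2.5
```

Emit:
apply_moves(
  moves=[
    [[0, 0, 0.05, 0, 1], [0, 0, 0.1, 0, 1], [0, 0, 0.1, 0, 1]],
  ],
)

```text
time: 39.1
tool_pos: [0.4937, -0.0392, 0.4333]
ee_rot: [3.133, 0.002, 1.588]
wrist_force: [-4.6, 1.9, 19.1]
width: 0.0002
finger_force: 9.5
```

Emit:
apply_moves(
  moves=[
    [[0, 0, -0.6, 0, 1], [0.5, 0, -0.9, 0, 1], [1.7, -0.02, -0.9, 0, 1], [2.86, -0.04, -0.9, 0, 1], [2.86, -0.04, -0.7, 0, 1], [2.86, -0.04, -0.3, 0, 1], [2.86, -0.04, 0, 0, 1], [2.86, -0.04, 0.1, 0, 1], [2.86, -0.04, 0.1, 0, 1]],
  ],
)

```text
time: 40.22
tool_pos: [0.4898, 0.1026, 0.4331]
ee_rot: [3.123, -0.002, 1.587]
wrist_force: [-5.0, 1.2, 32.4]
width: 0.0004
finger_force: 16.1
```

Emit:
apply_moves(
  moves=[
    [[0, 0, 0.1, 0, 1], [0, 0, 0.2, 0, 1], [0, 0, 0.2, 0, 1]],
  ],
)

```text
time: 40.6
tool_pos: [0.4908, 0.1025, 0.4328]
ee_rot: [3.102, -0.003, 1.587]
wrist_force: [-5.3, 0.3, 55.1]
width: 0.0004
finger_force: 27.7
```

Emit:
apply_moves(
  moves=[
    [[0, 0, -0.5, 0, 1], [0, 0, -1.1, 0, 1], [-0.8, -0.8, -1.2, 0, 1], [-1.6, -1.6, -1.2, 0, 1], [-2.6, -2.3, -1.2, 0, 1], [-2.6, -2.4, -1.2, 0, 1], [-2.6, -2.4, -1.2, 0, 1]],
  ],
)

```text
time: 41.48
tool_pos: [0.3721, -0.0291, 0.4716]
ee_rot: [3.141, -0.0, 1.586]
wrist_force: [-0.3, -0.5, 0.2]
width: 0.0006
finger_force: 0.0
```

```bash
python3 - <<'E'
from h import *
to((.375,-.028,.22,1.594),(.544,-.028,.22,1.594))
E
```

```text
now 41.48 [ 0.3721 -0.0291  0.4716] tipz 0.2726 yaw 1.5861 w 0.0006
(0.375, -0.028, 0.22, 1.594) -> [0.021, 0.059, 1.052] -0.045
(0.544, -0.028, 0.22, 1.594) -> [-0.031, 3.438, 1.052] -0.045
```

Gentle push, so that nothing slides.

Emit:
apply_moves(
  moves=[
    [[0, 0, 0.5, 0, 1], [0, 0, 1.05, 0, 1], [0, 0.2, 1.05, 0, 1], [0, 0.4, 1.05, 0, 1], [0, 0.55, 1.05, 0, 1], [0, 0.7, 1.05, 0, 1], [0, 0.85, 1.05, 0, 1], [0, 1, 1.05, 0, 1], [0, 1.15, 1.05, 0, 1], [0, 1.3, 1.05, 0, 1]],
  ],
)

```text
time: 42.72
tool_pos: [0.4368, -0.0273, 0.4199]
ee_rot: [-3.138, -0.001, 1.588]
wrist_force: [-7.1, 1.2, 3.9]
width: 0.0004
finger_force: 3.1
```

Emit:
apply_moves(
  moves=[
    [[0, 0.15, 0, 0, 1], [0, 0.3, 0, 0, 1], [0, 0.45, 0, 0, 1], [0, 0.6, 0, 0, 1], [0, 0.75, 0, 0, 1], [0, 0.9, 0, 0, 1], [0, 1.05, 0, 0, 1], [0, 1.2, 0, 0, 1], [0, 1.35, 0, 0, 1], [0, 1.5, 0, 0, 1]],
  ],
)

```text
time: 43.98
tool_pos: [0.5117, -0.0254, 0.4198]
ee_rot: [-3.138, -0.002, 1.589]
wrist_force: [-6.0, 2.5, 4.6]
width: 0.0009
finger_force: 3.1
```

Emit:
apply_moves(
  moves=[
    [[0, 0.1, 0, 0, 1], [0, 0.2, 0, 0, 1], [0, 0.3, 0, 0, 1], [0, 0.4, 0, 0, 1], [0, 0.5, 0, 0, 1], [0, 0.5, 0, 0, 1]],
  ],
)

```text
time: 44.72
tool_pos: [0.5371, -0.0252, 0.4194]
ee_rot: [-3.14, -0.001, 1.589]
wrist_force: [-2.6, 1.7, 2.0]
width: 0.0002
finger_force: 2.0
```

Emit:
apply_moves(
  moves=[
    [[0, 0.1, 0, 0, 1], [0, 0.2, 0, 0, 1], [0, 0.2, 0, 0, 1]],
  ],
)

```text
time: 45.1
tool_pos: [0.5463, -0.025, 0.4194]
ee_rot: [-3.136, -0.002, 1.589]
wrist_force: [-7.6, 2.9, 4.1]
width: 0.0006
finger_force: 4.0
```

Emit:
apply_moves(
  moves=[
    [[0, 0.08, 0, 0, 1], [0, 0.16, 0, 0, 1], [0, 0.16, 0, 0, 1]],
  ],
)

```text
time: 45.48
tool_pos: [0.5498, -0.025, 0.4195]
ee_rot: [-3.117, -0.002, 1.588]
wrist_force: [-30.2, 1.8, 11.4]
width: 0.0003
finger_force: 15.3
```

At the stop. I back off and check once.

Emit:
apply_moves(
  moves=[
    [[0, -0.3, 0, 0, 1], [0, -0.8, 0, 0, 1], [0, -1.5, -0.5, 0, 1], [0, -2.2, -1.2, 0, 1], [-1, -3, -1.5, 0, 1], [-2.2, -3, -1.5, 0, 1], [-3.4, -3, -1.5, 0, 1], [-4.6, -3, -1.5, 0, 1], [-5.6, -3, -1.5, 0, 1], [-5.6, -3, -1.5, 0, 1]],
  ],
)

```text
time: 46.72
tool_pos: [0.41, -0.3115, 0.4926]
ee_rot: [-3.141, 0.0, 1.583]
wrist_force: [-0.6, -0.1, -1.0]
width: 0.0006
finger_force: 0.0
```

```bash
python3 - <<'E'
from h import *
s=snap("top","top9")
cv2.imwrite("pics/p9.png",cv2.resize(s["image"][110:265,140:440,::-1],None,fx=2.6,fy=2.6,interpolation=cv2.INTER_CUBIC))
E
```

```text
(no output)
```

View pics/p9.png

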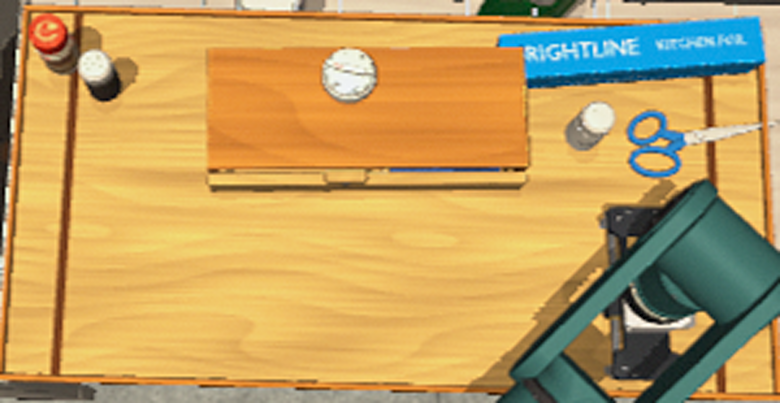

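The picture shows the drawer shut with its tab at about (347,175), the board clear, and both shakers where they stood. I check the tab's position numerically.

```bash
python3 - <<'E'
from h import *
import pickle
I=cv2.imread("pics/p9.png")
s=snapshot("top")
T1=pickle.load(open("top1.pkl","rb"))
def col(t,u,v0,v1): return t["image"][v0:v1,u-3:u+4].mean(axis=(1,2)).round().astype(int).tolist()
print("now tab v170..",col(s,273,170,190),"then v215..",col(T1,273,215,233))
print([np.round(ray(s,273.5,v,.252)[0],4) for v in(176,177,178,179)],[np.round(ray(T1,273.5,v,.252)[0],4) for v in(222,223,224,225)])
E
```

```text
now tab v170.. [145, 151, 151, 156, 98, 157, 172, 175, 180, 158, 83, 71, 69, 142, 173, 170, 175, 190, 187, 187] then v215.. [188, 189, 187, 184, 183, 124, 99, 167, 175, 179, 179, 102, 68, 111, 168, 167, 152, 165]
[np.float64(0.5702), np.float64(0.567), np.float64(0.5638), np.float64(0.5607)] [np.float64(0.427), np.float64(0.424), np.float64(0.4209), np.float64(0.4179)]
```

```bash
python3 -c "
from h import *
print(ticket.close_job())"
```

```text
the job is handed in; nothing more can be done
None
```

The job is handed in, and the judge's verdict was not shown. Both coaster piles lie flat in their own pockets with one end under the lip, both dishes stand in the bay, and the drawer is shut to within about 3 mm by the camera. The shakers were left alone.

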